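# Dock the battery tray and switch the charger on

## Robot

A 6-joint arm with a two-finger parallel gripper is mounted at the origin on the work surface; the furniture and walls round the work are solid. World frame = base frame: x ahead of the robot, y to its left, z up, the work surface at z = 0. Lengths are in mm, angles in degrees, forces in N, time in s.
With the tool pointing down it reaches from about 325 to 925 mm from the base axis. Payload 3.1 kg.
Tool frame: the origin (TCP) lies at the very end of the fingers, on their centre line; the grasp point (between the pads) lies grasp_offset behind it (grasp_offset is the distance from the TCP to the grasp point, in mm); z points along the fingers, y is the line along which they close (so a half turn about z gives the same grasp; the last joint's range is limited). The gripper opens to 85 mm and grips with 20 to 120 N. Pads are 22 mm wide; open, the fingers measure 114 mm over their backs; the gripper's body (76 mm by 85 mm) begins 54 mm behind the grasp point. The pads swing forward as they close: fully open they stand 13 mm farther back than shut.
Start: joints at [57.743, 12.427, 92.441, -0, 75.132, -6.429], TCP at [272.288, 562.582, 231.3] pointing down, gripper open.
Joint ranges: [-157.48, 157.48], [-44.54, 120.13], [17.64, 146.25], [-64.5, 244.5], [7.68, 150.69], [-147.95, 147.95]. Speed limits (degrees/s): [159.86, 159.86, 180, 180, 180, 180].

## Interface

Orientations are given as [roll, pitch, yaw] about the fixed x, y, z axes, in that order (R = Rz(yaw) Ry(pitch) Rx(roll)).
In Python, from station import * gives the robot as it stands. Calls block until the motion is done:
- goto(position, orientation): joint-space move of the TCP to a pose.
- move_l(position, attitude=None, speed=150): straight line of the TCP; attitude=None keeps the orientation; speed is the mean speed in mm/s.
- move_j(angles): joint-space move.
- grip(opening, squeeze=None): finger opening in mm; squeeze is the grip in N (None keeps the last); returns when the fingers have stopped.
- wait(seconds).
- solve_ik(position, orientation): joint angles nearest the present ones, or None.
- get_obs(): the state.
- get_image(name): name is "scene" or "top" or "wrist"; returns the picture (480x640x3 uint8, red, green, blue); there is no depth.
- get_calibration(name): a dict with "fx", "fy", "cx", "cy" (pixels), "R" (3x3) and "t" (3): a world point X has camera coordinates R X + t; the wrist camera has in their place "mount" (4x4, takes a point from camera to tool coordinates, whose origin is the TCP and whose axes are the flange's). Camera axes: x right, y down, z forward; pixel columns grow to the right and rows downward; lengths in mm; the calibration is good to about 2 mm. The wrist camera is an equidistant fisheye: a pixel r from the principal point sees the ray r / f radians off the axis. A picture is of the moment at which its call begins: read the wrist's pose just before it. get_calibration takes no time and is no camera call.
A pose or a line that the arm cannot do raises Unreachable and nothing moves.
- sign_off(): hands the job in; it is judged then, once.
Trained networks look in the newest picture that a camera, given by its name, has taken for a name from the list of things; names that differ only in an ending like _2 or _b are one class to them, and where a whole thing is asked for, a point or a joint stands for the part that bears it (a point fixed in the world has none). Each returns a list of dicts, best first, with "score" (0 to 1); they miss things now and then, are a little off and sometimes report something else, mostly with a low value. They report only what shows in the picture. A call takes as long as a camera call. They do not tell look-alikes from the thing itself.
- spot_in(name, camera): "extent" ([centre column, centre row, width, height] in pixels, round what is visible of it).
- regions_of(name, camera): "region" (480x640 bool, what is visible of it) and "extent" ([centre column, centre row, width, height] in pixels, round what is visible of it).
The state is a dict: "t": time; "joint_pos": joint angles; "qvel": joint speeds; "effort": joint torques, N m; "tcp_pos": TCP position; "ee_rot": TCP orientation; "wrist_force": force on the tool from outside, world axes, zero at the start; "moment": the same for the moment, N m; "grip_width": finger opening in mm; "grip_force": force on a finger pad.
Only numpy, scipy, OpenCV 4.12 (cv2) and the standard library are available. Lean on these libraries where they do the work, as an engineer would, in place of code of your own. Each camera call takes 0.05 s, during which the arm holds its last target. There are 200 camera calls.

## Task

The battery tray lies the wrong way round on the bench. Turn it end for end, slide it plain nose first into the rails of the charging dock until the nose is fully home against the black back stop, and leave it there; only then switch the charger on by pulling the red ball of the locking toggle outward and flipping it over its yellow gate, away from the mouth of the rails, and let it drop back into its lock. Do not push the things lying around about.

Things in the scene. Friction and masses are not known exactly. Their poses are not given: they have to be found in the camera images.
- dock: Battery charging dock, fixed, but placed and turned (up to 0.25 rad) anew each time. Aluminium base plate 8 mm thick; origin at its underside; plate x -140 to +130, y -150 to +65 mm in its own frame. Own +x is the direction in which the tray slides in, +y left of it. x -140 to 0 is a bare apron to set the tray on; dark steel rails follow, then a black back stop 34 mm tall above the plate.
- mouth (a point): Middle of the rail mouth, on the plate's top (dock x 0, y 0, z 8 mm); axes as the dock's. The mouth flares: inner gap 95 mm at x 0 to 82 mm at x 25, then straight to the back stop. From x 25 on, lips overhang the runners: underside 8 mm and top 12 mm above the plate, 70 mm apart. So the tray cannot drop in from above; it only slides in from the mouth.
- home (a point): Foot of the back stop, on the plate's top, in the middle of the rails (dock x 113, y 0, z 8 mm): where tray_nose is when the tray is home. The orange panel then stands about 7 mm in front of the rail mouth.
- tray: Loose grey battery tray with five green cells, about 0.35 kg. Origin: centre of its underside; own +x to the plain nose, -x to the wide orange panel, z up. Body 120 long (x -60 to 60), 64 wide, 28 mm tall. Runners 5 mm thick at the bottom edges, 78 mm over both, from x -60 to 56, rounded in front. It starts nose back, within 0.75 rad of the reverse of the dock's +x.
- tray_handle (a point): Middle of the black carrying handle, 69 mm above the tray's underside: a bar along the tray's x, 90 long, 10 wide (y), z 62 to 76 mm, on posts at x +33 and -33 mm; free below it down to z 30 mm. Grip here, fingers closing along the tray's y.
- tray_nose (a point): Bottom edge of the tray's plain nose, on the centre line (60 mm ahead of the tray's origin).
- tray_panel (a point): Centre of the orange front panel (tray x -62.5, z 21 mm): 5 thick, 104 wide, z 2 to 40 mm. It is wider than the rail mouth, so only the nose end goes in. It can be pushed from outside.
- switch_pivot (a point): Pivot of the toggle (dock x 0, y -113, z 38 mm), on top of the black switch housing (80 x 52 mm, 30 mm tall on the plate). The toggle swings about the dock's y axis through this point.
- bat_ball (a point): Centre of the red ball (18 mm diameter) at the end of the toggle's bat, 62 mm from the pivot with the bat seated, about 95 mm above the bench. Grip it with the fingers closing along the dock's y; the ball may turn between the fingers.
- power_switch (a joint): Angle of the toggle, rad. 0 = off: the bat leans 0.42 rad from vertical toward the mouth side (dock -x). 0.84 = on: it leans 0.42 rad the other way (dock +x). The bat's cross pin is stopped by the yellow gate (12 mm long, 29 mm above the pivot) after 0.09 rad unless the bat is pulled out. It has slight friction and stays where the gate lets it.
- power_bat (a joint): How far the bat is pulled out along its own length, m: 0 = seated in its lock, 0.010 = end of travel. The pin clears the gate from about 0.007. A spring pulls it back (2.4 N seated, 6.4 N fully out).
- rail_carriage: Small steel and red rail carriage, 27 x 45 x 14 mm, a bystander.
- oil_bottle: White oil bottle with a red spout, 41 mm across, 120 mm tall, a bystander.
- screw_carton: Brown cardboard carton, 58 x 85 x 40 mm, a bystander.
- clamp_block: White hollow metal block standing upright, 51 x 50 x 92 mm, a bystander.
Mind the look-alikes: they are no part of the job. Of the things shaped like the tray, the grey one is meant.

How it is judged (in metres and radians):
On the way, in this order (a step that is already met when the one before it is completed fails the run):
1. the tray's nose is between the rails, 20 mm or more past the mouth, low on the plate, nose ahead (x of tray_nose in the frame of mouth above 0.02 m and x of tray_panel in the frame of mouth below -0.04 m and y of tray_nose in the frame of mouth between -0.012 and 0.012 m and z of tray_nose in the frame of mouth below 0.006 m).
2. the tray is home: its nose within 4 mm of the back stop (distance between tray_nose and home below 0.006 m and x of tray_nose in the frame of home above -0.004 m), for 0.2 s.
3. the bat is pulled out of its lock and on its way over the gate (value of joint power_bat above 0.005 m and value of joint power_switch above 0.2 rad).
4. the toggle is over to on and seated in its lock (value of joint power_switch above 0.7 rad and value of joint power_bat below 0.003 m), for 0.2 s.
At the end, for the whole second after the job is handed in: The tray lies level in the rails, nose first, its nose within 4 mm of the back stop (and within 6 mm of the home point), at rest; the toggle is over to on (joint above 0.70 rad) with the bat dropped back into its lock (pulled out less than 3 mm) (all of step 2 and all of step 4 and angle between the x axis of tray and the x axis of dock, either way round below 0.07 rad and angle between tray's own z axis and vertical below 0.05 rad and linear speed of tray below 0.01 m/s); the robot touches nothing.
It fails at once if the toggle is flipped before the tray is home (value of joint power_switch above 0.35 rad and x of tray_nose in the frame of home below -0.01 m).
It fails at once if a bystander is pushed more than 30 mm (distance of any of screw_carton, rail_carriage, oil_bottle, clamp_block from where it was at the start of the episode above 0.03 m).
It fails at once if the bottle or the standing block is knocked over (angle between any of oil_bottle, clamp_block's own z axis and vertical above 0.5 rad).
It also fails if it takes over 61 s, if anything falls off the work surface, if the arm or the gripper's body presses on something with over 40 N, if the wrist force passes 120 N, or if a joint passes its speed limit or range.

## Working session

There is one attempt and no reset: what is moved stays moved. The work goes in short steps, each a Python script; the robot and the scene stay as the last script left them, time stands still between calls to the robot, and variables do not carry over. Pictures are saved under pics/ and viewed, at most 11 in all, crops included, and the job is handed in when it is done.

```bash
ls; mkdir -p pics
python3 - <<'E'
from station import *
import cv2
o=get_obs(); print({k:o[k] for k in ("t","tcp_pos","ee_rot","grip_width")}); 
try: print(grasp_offset)
except Exception as e: print(e)
for n in ("scene","top"):
    im=get_image(n); cv2.imwrite(f"pics/{n}0.png",im[:,:,::-1])
    c=get_calibration(n); print(n,c)
    for k in ("tray","dock","tray_handle","tray_panel","bat_ball","rail_carriage","oil_bottle","screw_carton","clamp_block"):
        print(k,[(round(d["score"],2),[round(float(v)) for v in d["extent"]]) for d in spot_in(k,n)][:4])
print(get_calibration("wrist"))
E
```

```text
pics
{'t': 0.0, 'tcp_pos': array([271.85128529, 561.89064287, 229.97245693]), 'ee_rot': array([-1.79865763e+02, -1.48545192e-02,  1.54172192e+02]), 'grip_width': 85.46554706512683}
18.700000000000003
scene {'fx': 609.9357400194426, 'fy': 609.9357400194426, 'cx': 316.532132469662, 'cy': 237.7061181714057, 'R': array([[ 0.4113503 , -0.9114615 ,  0.00537154],
       [-0.54743995, -0.2517676 , -0.79807429],
       [ 0.72876638,  0.3253475 , -0.60253512]]), 't': array([-215.93875916,  351.84974121, 1277.93200288])}
tray [(0.94, [407, 334, 61, 53]), (0.91, [258, 246, 53, 44]), (0.69, [331, 317, 62, 52]), (0.67, [448, 282, 61, 53])]
dock [(0.69, [368, 256, 104, 81])]
tray_handle [(0.9, [258, 247, 57, 40]), (0.82, [328, 316, 60, 51]), (0.8, [407, 336, 66, 50])]
tray_panel [(0.96, [407, 338, 64, 48]), (0.63, [332, 314, 64, 51]), (0.62, [448, 284, 61, 51]), (0.55, [258, 246, 48, 43])]
bat_ball [(0.65, [396, 246, 9, 9])]
rail_carriage [(0.56, [291, 219, 16, 15])]
oil_bottle [(0.92, [220, 197, 10, 36])]
screw_carton [(0.89, [325, 225, 34, 27])]
clamp_block [(0.57, [175, 225, 23, 38]), (0.43, [21
[... 720 characters left out ...]
, 64, 67])]
bat_ball []
rail_carriage []
oil_bottle [(0.9, [170, 199, 25, 22])]
screw_carton [(0.71, [314, 184, 38, 36]), (0.36, [385, 219, 91, 113])]
clamp_block [(0.88, [152, 278, 44, 36]), (0.3, [272, 191, 19, 16]), (0.22, [422, 218, 11, 4])]
{'fx': 371.64829954431775, 'fy': 371.64829954431775, 'cx': 319.48530347458234, 'cy': 248.5376914897363, 'mount': array([[-3.77110852e-04, -9.49949914e-01, -3.12402015e-01,
         7.95854586e+01],
       [ 9.99999926e-01, -3.35716172e-04, -1.86289694e-04,
         6.85140405e-01],
       [ 7.20874702e-05, -3.12402062e-01,  9.49949970e-01,
        -1.42577777e+02],
       [ 0.00000000e+00,  0.00000000e+00,  0.00000000e+00,
         1.00000000e+00]])}
```

View pics/top0.png

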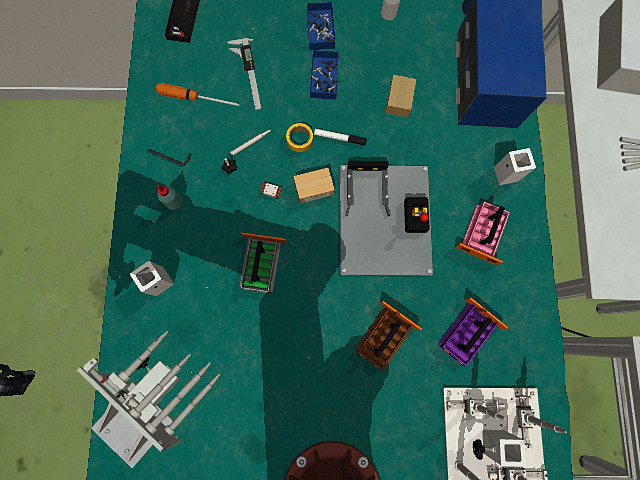

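Run:
```python
import cv2
im=cv2.imread("pics/scene0.png")[160:400,140:500]
cv2.imwrite("pics/scene0c.png",cv2.resize(im,None,fx=2.2,fy=2.2,interpolation=cv2.INTER_CUBIC))
```

```text
(no output)
```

View pics/scene0c.png

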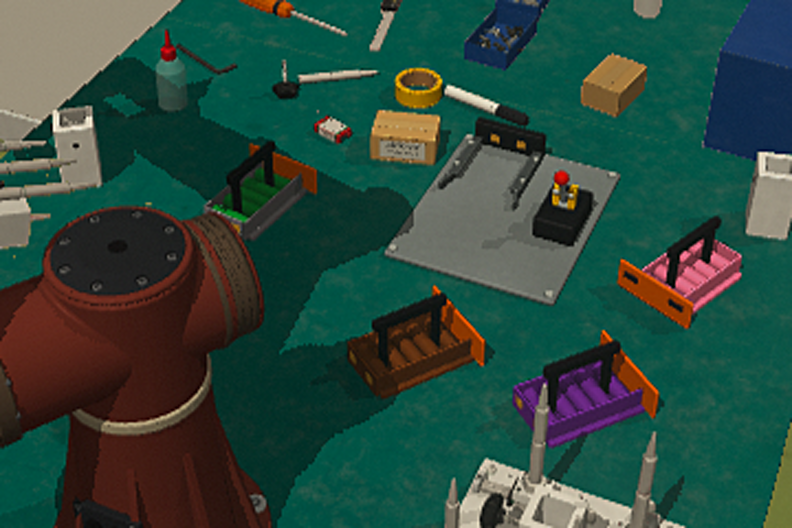

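Tray-like things in the top view: grey with green cells (264,262), brown (387,335), purple (473,332) and pink (483,234). The grey one is meant, with its panel at the top and its nose toward the robot. The dock is at (385,217), with the back stop up (+x away from the robot) and the toggle at (421,214). Next I take rough positions, then close wrist views.

```bash
cat > h.py <<'E'
from station import *
import numpy as np, cv2
from scipy.spatial.transform import Rotation as Rt
def ray(n,u,v,pose=None):
    c=get_calibration(n)
    if n!="wrist":
        d=c["R"].T@np.array([(u-c["cx"])/c["fx"],(v-c["cy"])/c["fy"],1]); return -c["R"].T@c["t"],d
    p,e=pose; a=np.array([u-c["cx"],v-c["cy"]])/c["fx"]; r=np.hypot(*a)+1e-12
    d=np.r_[np.sin(r)*a/r,np.cos(r)]; M=c["mount"]; W=Rt.from_euler("xyz",e,degrees=True).as_matrix()
    return W@M[:3,3]+np.array(p),W@(M[:3,:3]@d)
def at_z(n,u,v,z,pose=None):
    o,d=ray(n,u,v,pose); return (o+d*(z-o[2])/d[2])
def snap(f):
    o=get_obs(); im=get_image("wrist"); cv2.imwrite(f,im[:,:,::-1]); return im,(o["tcp_pos"],o["ee_rot"])
E
python3 - <<'E'
from h import *
P=lambda u,v,z:print((u,v),at_z("top",u,v,z)[:2].round())
for u,v in ((341,166),(428,165),(433,275),(340,274)): P(u,v,8)
P(264,250,69); P(254,275,69); P(264,240,40); P(257,290,10); P(424,216,95)
import pickle
for i,(p,yaw) in enumerate([((400,150,300),173),((560,-130,330),0)]):
    goto(p,[180,0,yaw]); wait(.3); im,ps=snap(f"pics/w{i}.png"); pickle.dump(ps,open(f"pics/w{i}.pkl","wb")); print(get_obs()["t"],ps)
    for k in ("tray_handle","tray_panel","dock","bat_ball","tray"): print(k,[(round(d["score"],2),[round(float(v)) for v in d["extent"]]) for d in spot_in(k,"wrist")][:3])
E
```

```text
(341, 166) [727. -21.]
(428, 165) [ 732. -233.]
(433, 275) [ 462. -233.]
(340, 274) [463. -18.]
(264, 250) [506. 152.]
(254, 275) [450. 172.]
(264, 240) [534. 156.]
(257, 290) [424. 172.]
(424, 216) [ 580. -196.]
2.9583 (array([399.96471155, 150.43064003, 299.86789018]), array([-1.79996487e+02, -1.92856564e-02,  1.73051407e+02]))
tray_handle [(0.83, [340, 269, 84, 104]), (0.81, [23, 207, 44, 104]), (0.71, [103, 176, 96, 119])]
tray_panel [(0.75, [103, 175, 91, 114]), (0.72, [338, 270, 83, 108]), (0.58, [21, 206, 43, 103])]
dock [(0.78, [156, 346, 171, 167]), (0.5, [501, 355, 45, 59])]
bat_ball []
tray [(0.91, [35, 342, 57, 82]), (0.76, [24, 207, 46, 99]), (0.7, [343, 268, 85, 106])]
5.675 (array([ 560.00300968, -129.71687774,  330.05152819]), array([-1.79999619e+02, -5.41319283e-03,  2.89965240e-02]))
tray_handle [(0.91, [442, 347, 97, 91]), (0.9, [318, 355, 99, 94]), (0.8, [485, 200, 96, 110])]
tray_panel [(0.9, [438, 344, 100, 92]), (0.89, [112, 252, 67, 94]), (0.8, [318, 354, 96, 98])]
dock [(0.73, [317, 159, 173, 210])]
bat_ball [(0.97, [382, 183, 29, 34])]
tray [(0.88, [319, 356, 97, 96]), (0.83, [114, 252, 73, 93]), (0.77, [485, 199, 93, 111])]
```

Run:
```python
import cv2
im=cv2.imread("pics/w0.png")[190:350,240:440]
cv2.imwrite("pics/w0c.png",cv2.resize(im,None,fx=3.5,fy=3.5,interpolation=cv2.INTER_CUBIC))
im=cv2.imread("pics/w1.png")[40:280,210:430]
cv2.imwrite("pics/w1c.png",cv2.resize(im,None,fx=2.5,fy=2.5,interpolation=cv2.INTER_CUBIC))
```

```text
(no output)
```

View pics/w0c.png

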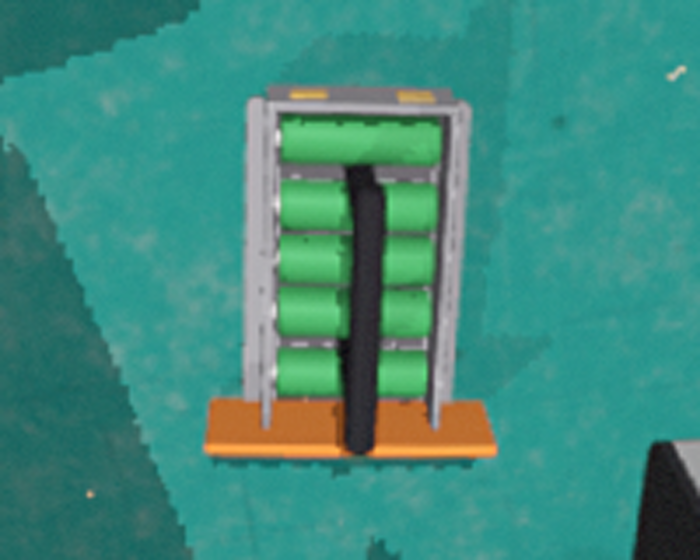

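View pics/w1c.png

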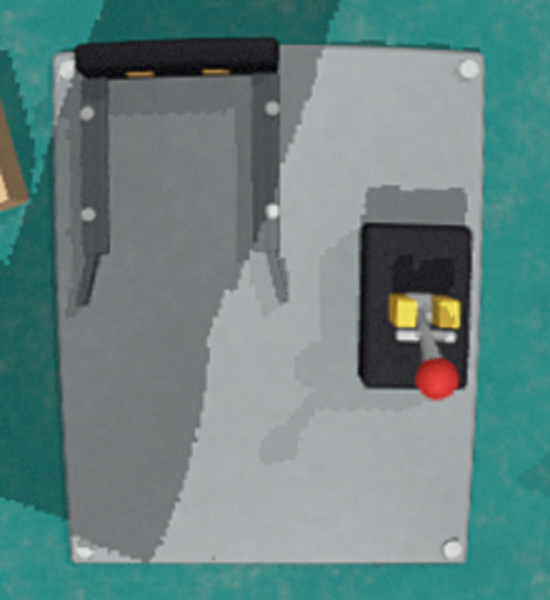

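The wrist crops confirm it: a grey body with green cells, plain nose at the crop top and orange panel at the bottom. I fit both poses to the model points.

```bash
cat >> h.py <<'E'
from scipy.optimize import least_squares
def proj(X,pose):
    c=get_calibration("wrist"); M=c["mount"]; p,e=pose; W=Rt.from_euler("xyz",e,degrees=True).as_matrix()
    q=((X-np.array(p))@W-M[:3,3])@M[:3,:3]; s=np.hypot(q[:,0],q[:,1]); r=np.arctan2(s,q[:,2])
    return np.c_[c["fx"]*r*q[:,0]/s+c["cx"],c["fy"]*r*q[:,1]/s+c["cy"]]
def body(v,L):
    a=np.radians(v[2]); c,s=np.cos(a),np.sin(a); L=np.atleast_2d(np.array(L,float))
    return np.c_[v[0]+c*L[:,0]-s*L[:,1],v[1]+s*L[:,0]+c*L[:,1],L[:,2]]
def fit(L,uv,pose,x0):
    s=least_squares(lambda v:(proj(body(v,L),pose)-uv).ravel(),x0,x_scale=[10,10,1],loss="soft_l1")
    print(s.x.round(2)); print((proj(body(s.x,L),pose)-uv).round(1).tolist()); return s.x
E
python3 - <<'E'
from h import *
import pickle
p0=pickle.load(open("pics/w0.pkl","rb"));p1=pickle.load(open("pics/w1.pkl","rb"))
uv=np.array([(268,87),(452,88),(206,454),(497,454),(371,188),(360,452)])/3.5+[240,190]
t=fit([(60,32,0),(60,-32,0),(-65,52,40),(-65,-52,40),(45,0,76),(-45,0,76)],uv,p0,[475,160,170])
uv=np.array([(55,50),(484,52),(468,562),(72,562),(437,379),(107,252),(252,250)])/2.5+[210,40]
d=fit([(130,65,8),(130,-150,8),(-140,-150,8),(-140,65,8),(-25.3,-113,94.6),(25,35,20),(25,-35,20)],uv,p1,[602,-85,0])
np.save("t0.npy",t);np.save("dock.npy",d)
print(body(d,[(-25.3,-113,94.6),(113,0,8)]))
E
```

```text
[482.07 167.48 172.11]
[[-0.2, -1.7], [-0.6, -0.9], [-0.3, 0.0], [0.2, 0.6], [0.5, 0.3], [0.2, 1.3]]
[ 6.0462e+02 -8.4280e+01 -5.0000e-02]
[[-1.1, 0.1], [0.6, -0.8], [-0.5, 0.5], [-0.5, 0.3], [0.1, -0.2], [0.7, 0.2], [0.3, -0.0]]
[[ 579.21869633 -197.2592953    94.6       ]
 [ 717.61615075  -84.37867425    8.        ]]
```

Run:
```python
from h import *
t=np.load("t0.npy")
goto([t[0],t[1],150],[180,0,t[2]])
move_l([t[0],t[1],52],speed=120)
grip(2,50); o=get_obs(); print(o["grip_width"],o["grip_force"],o["tcp_pos"],o["ee_rot"],o["wrist_force"])
move_l([t[0],t[1],190],speed=150); wait(.2)
o=get_obs(); print(o["t"],o["grip_width"],o["grip_force"],o["wrist_force"],o["moment"])
im,ps=snap("pics/w2.png")
```

```text
9.191167889160152 50.19047141075134 [482.09930993 167.30115477  52.17046909] [-1.79976218e+02 -1.51442759e-03  1.72118993e+02] [ 0.06811005 -0.76678289  2.27120858]
10.9417 8.761284196365185 49.381919503211975 [-1.23329706  0.05877149 -4.15409527] [0.00394037 0.02891667 0.00176936]
```

View pics/w2.png

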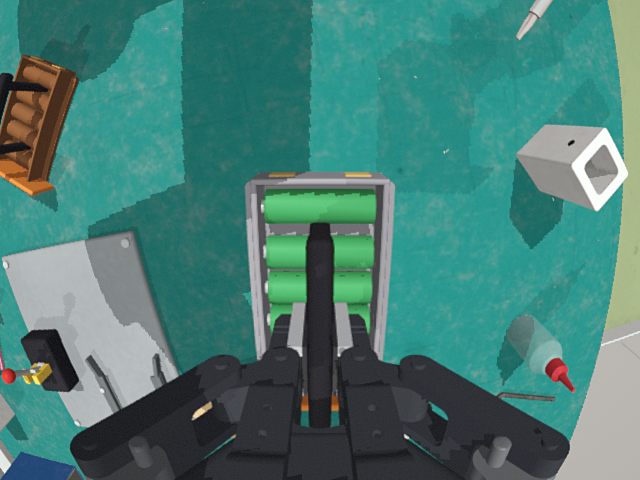

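Run:
```python
from h import *
d=np.load("dock.npy")
o=get_obs(); ps=(o["tcp_pos"],o["ee_rot"])
for off in (-3,0,3): print(off,proj(body([*ps[0][:2],ps[1][2]],[(45+off,0,ps[0][2]+24)]),ps))
W=lambda x,z:[*body(d,[(x,0,z)])[0]]
goto(W(-76,170),[180,0,d[2]])
move_l(W(-76,75),speed=120); move_l(W(-76,60.3),speed=40); wait(.2)
o=get_obs(); print(o["t"],o["tcp_pos"],o["ee_rot"],o["wrist_force"],o["joint_pos"])
im,ps=snap("pics/w3.png")
import pickle; pickle.dump(ps,open("pics/w3.pkl","wb"))
```

```text
-3 [[318.11146315 243.82910431]]
0 [[318.0982179  235.21478243]]
3 [[318.08529337 226.48410028]]
14.8083 [528.64060907 -84.23410753  60.27561061] [ 1.79996750e+02 -6.67779466e-03 -4.59530937e-02] [ 0.90602433 -0.57405537 -3.37314642] [-1.65665858e+01  1.39454782e+01  1.11129131e+02 -1.48723013e-03
  5.49180642e+01  7.34802222e+01]
```

View pics/w3.png

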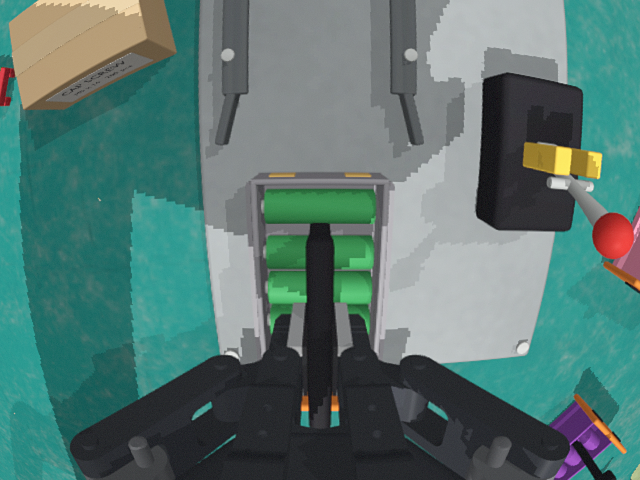

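The tray (middle column 320) is lined up with the rails (lip inner edges at 248 and 391, middle 319.5), nose ahead. I slide it in while watching the force.

Run:
```python
from h import *
d=np.load("dock.npy")
W=lambda x,z:[*body(d,[(x,0,z)])[0]]
def rep(x): o=get_obs(); print(x,round(o["t"],2),o["tcp_pos"].round(1),o["wrist_force"].round(1),o["moment"].round(2)); return o
for x in (-30,0,20,38):
    move_l(W(x,60.2),speed=70); o=rep(x)
    if np.hypot(*o["wrist_force"][:2])>25: raise SystemExit
for x in np.arange(41,58,1.5):
    move_l(W(x,60.2),speed=30); o=rep(x)
    if o["wrist_force"][0]<-12: break
im,ps=snap("pics/w4.png")
import pickle; pickle.dump(ps,open("pics/w4.pkl","wb"))
```

```text
-30 15.67 [575.  -84.3  60.3] [ 1.6  0.4 -1.9] [ 0.01 -0.14 -0.  ]
0 16.24 [604.9 -84.3  60.3] [ 1.2 -0.1 -1.1] [-0.05 -0.18  0.01]
20 16.68 [625.1 -84.4  60.3] [ 1.6 -1.5 -1.6] [-0.02 -0.18  0.06]
38 17.08 [643.2 -84.4  60.3] [ 1.6  0.  -0.6] [-0.02 -0.23  0.  ]
41.0 17.33 [644.9 -84.3  60.2] [-2.3 -1.1  2.6] [-0.04  0.39 -0.03]
42.5 17.58 [646.5 -84.3  60.2] [-4.2  0.   2.8] [-0.02  0.65 -0.05]
44.0 17.83 [648.5 -84.3  60.3] [-3.8  0.5  4.6] [-0.06  0.62 -0.  ]
45.5 18.08 [650.2 -84.3  60.2] [-3.4  0.9  3.8] [-0.01  0.54 -0.01]
47.0 18.33 [651.7 -84.3  60.3] [-3.9  0.7  4. ] [0.02 0.54 0.03]
48.5 18.58 [653.2 -84.4  60.2] [-3.4  0.6  2.7] [-0.02  0.56 -0.03]
50.0 18.83 [654.7 -84.3  60.2] [-3.8 -0.7  3.9] [ 0.05  0.54 -0.02]
51.5 19.08 [656.2 -84.4  60.2] [-3.1  1.2  4.4] [0.   0.59 0.03]
53.0 19.33 [657.6 -84.3  60.2] [-4.   0.6  3.8] [-0.01  0.67 -0.03]
54.5 19.58 [657.5 -84.3  60.3] [-8.5  0.2  7.1] [-0.05  1.19 -0.01]
56.0 19.83 [657.6 -84.3  60.3] [-12.2   0.   10.6] [-0.07  1.77  0.03]
```

Run:
```python
from h import *
import pickle
d=np.load("dock.npy")
W=lambda x,y,z:[*body(d,[(x,y,z)])[0]]
grip(45); o=get_obs(); print(o["t"],o["wrist_force"].round(1))
move_l(W(53,0,110),speed=120)
goto(W(-5,-30,290),[180,0,d[2]]); wait(.2)
im,ps=snap("pics/w5.png"); pickle.dump(ps,open("pics/w5.pkl","wb")); print(get_obs()["t"])
print([(round(x["score"],2),x["extent"]) for x in spot_in("bat_ball","wrist")])
print("expected ball",proj(body(d,[(-25.3,-113,94.6)]),ps))
print("exp nose corners top, stop top edge(113,+-35,42), panel top rear",proj(body(d,[(113,32,36),(113,-32,36),(113,35,42),(113,-35,42),(-12,52,48),(-12,-52,48),(0,0,84),(98,0,84)]),ps).round(1).tolist())
cv2.imwrite("pics/w5c.png",cv2.resize(im[20:280,210:450,::-1],None,fx=2.3,fy=2.3,interpolation=cv2.INTER_CUBIC))
```

```text
20.3167 [ 0.1 -0.2 -0.3]
21.925
[(0.6, [404.5, 224.9, 26.8, 41.9])]
expected ball [[407.61356122 238.0376947 ]]
exp nose corners top, stop top edge(113,+-35,42), panel top rear [[261.2, 94.7], [322.8, 93.5], [257.4, 94.4], [325.8, 93.0], [243.8, 213.3], [341.8, 212.9], [289.3, 209.1], [288.0, 105.0]]
```

View pics/w5c.png

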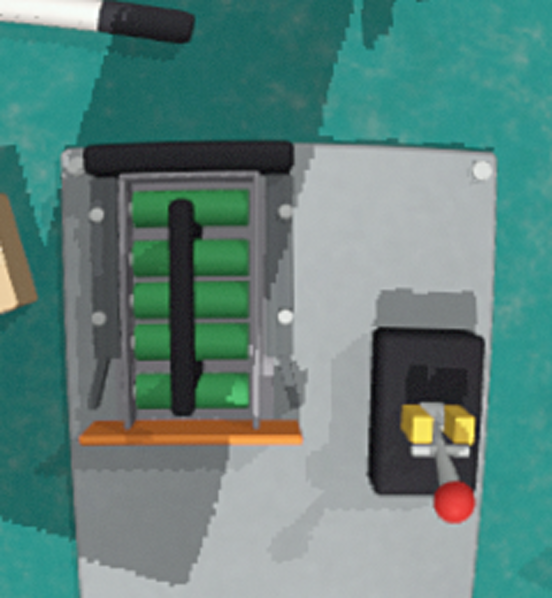

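Ball seen at (407.4,237.8) against (407.6,238.0) predicted. The panel's rear edge is at row 213 against 213.3, so the tray is home. Now the toggle.

Run:
```python
from h import *
import pickle
d=np.load("dock.npy")
def B(a,r,dz=0): return [*body(d,[(r*np.sin(a),-113,38+r*np.cos(a)-18.7+dz)])[0]]
def rep(s): o=get_obs(); print(s,round(o["t"],2),o["tcp_pos"].round(1),o["wrist_force"].round(1),round(o["grip_width"],1),round(o["grip_force"],1))
goto(B(-.42,62,60),[180,0,d[2]]); move_l(B(-.42,62),speed=120); rep("at ball")
grip(5,60); rep("grip")
move_l(B(-.42,71.3),speed=30); rep("pulled")
for a in np.linspace(-.42,.42,9)[1:]:
    move_l(B(a,71.3),speed=60); rep(round(a,2))
move_l(B(.43,62.3),speed=40); wait(.2); rep("down")
grip(40); rep("open")
move_l(B(.42,62,110),speed=150)
goto(body(d,[(-10,-30,300)])[0].tolist(),[180,0,d[2]]); wait(.2)
im,ps=snap("pics/w6.png"); rep("end")
print("exp ball on",proj(body(d,[(25.3,-113,94.6)]),ps).round(1), "panel",proj(body(d,[(-12,52,48),(-12,-52,48)]),ps).round(1).tolist())
cv2.imwrite("pics/w6c.png",cv2.resize(im[20:280,210:450,::-1],None,fx=2.3,fy=2.3,interpolation=cv2.INTER_CUBIC))
```

```text
at ball 23.36 [ 580.2 -197.3   76.9] [ 0.2  0.5 -0.3] 45.2 0.0
grip 23.75 [ 579.8 -197.2   77.3] [-2.4  1.2  6.3] 14.7 58.4
pulled 24.21 [ 576.  -197.2   84.2] [ 4.7  1.6 -4.1] 14.4 58.5
-0.32 24.48 [ 581.3 -197.    86. ] [ 0.9  0.2 -6.5] 14.3 58.5
-0.21 24.76 [ 589.4 -196.9   88.6] [ 0.5  1.  -5.3] 14.5 58.5
-0.1 25.03 [ 597.1 -196.8   90.1] [-1.3  1.5 -5.7] 14.3 58.5
0.0 25.31 [ 605.1 -196.9   91. ] [-1.5  2.8 -2.7] 14.4 58.6
0.11 25.58 [ 615.  -198.7   92.5] [1.6 1.1 1.2] 4.9 0.8
0.21 25.86 [ 619.9 -197.8   89.3] [-0.1  0.4 -0.3] 5.3 0.0
0.32 26.13 [ 626.8 -197.4   86.8] [-0.2 -0.1 -0.2] 5.5 0.0
0.42 26.41 [ 633.8 -197.3   84.1] [-0.8  0.6 -0.1] 5.0 0.0
down 26.98 [ 630.7 -197.4   76.2] [-0.5  0.1  0.1] 5.0 0.0
open 27.42 [ 630.5 -197.3   76. ] [-0.3  0.   0. ] 40.2 0.0
end 29.18 [ 593.8 -114.9  297.2] [-0.1  1.1  0.7] 40.4 0.0
exp ball on [[407.1 178.7]] panel [[244.1, 206.9], [339.9, 206.2]]
```

View pics/w6c.png

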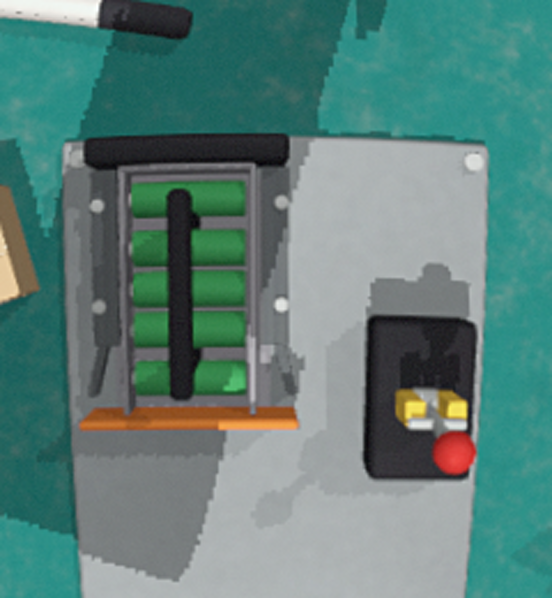

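```bash
cat >> h.py <<'E'
def toggle(uv,pose,d):
    f=lambda v:(proj(body(d,[(v[1]*np.sin(v[0]),-113,38+v[1]*np.cos(v[0]))]),pose)-uv).ravel()
    for r in (62,65,69):
        s=least_squares(lambda a:f([a[0],r]),[0.]); print("r",r,"lean",s.x.round(3),"res",s.fun.round(1))
E
python3 - <<'E'
from h import *
d=np.load("dock.npy"); o=get_obs(); ps=(o["tcp_pos"],o["ee_rot"])
toggle(np.array([(454.5,453)])/2.3+[210,20],ps,d)
goto(body(d,[(-75,-113,170)])[0].tolist(),[180,0,d[2]]); wait(.2)
im,ps=snap("pics/w7.png")
b=spot_in("bat_ball","wrist"); print(b[:2])
hsv=cv2.cvtColor(im,cv2.COLOR_RGB2HSV); m=((hsv[...,0]<6)|(hsv[...,0]>174))&(hsv[...,1]>170)&(hsv[...,2]>90)
n,_,st,c=cv2.connectedComponentsWithStats(m.astype(np.uint8))
for i in range(1,n):
    if st[i,4]>150: print(st[i],c[i])
for a in (-.42,-.33,-.2,0): print(a,proj(body(d,[(62*np.sin(a),-113,38+62*np.cos(a)),(69*np.sin(a),-113,38+69*np.cos(a))]),ps).round(1).tolist())
u,v=b[0]["extent"][:2] if b else (320,240)
u,v=int(np.clip(u,100,540)),int(np.clip(v,90,390))
cv2.imwrite("pics/w7c.png",cv2.resize(im[v-90:v+90,u-100:u+100,::-1],None,fx=3.3,fy=3.3,interpolation=cv2.INTER_CUBIC)); print(u,v,ps,get_obs()["t"])
E
```

```text
r 62 lean [-0.173] res [-1.5 -0.2]
r 65 lean [-0.155] res [-0.8 -0.1]
r 69 lean [-0.132] res [0.3 0. ]
[{'extent': [321.3, 158.6, 39.8, 33.5], 'score': 0.77}]
[  4 103  11  24 157] [  8.8089172  114.63057325]
[303 146  32  31 752] [318.80585106 161.39228723]
-0.42 [[319.9, 187.1], [319.9, 193.5]]
-0.33 [[319.9, 178.9], [319.9, 184.3]]
-0.2 [[319.9, 166.2], [319.9, 169.8]]
0 [[319.9, 145.2], [320.0, 145.7]]
321 158 (array([ 531.73505639, -197.25588026,  172.44645515]), array([ 1.79891408e+02, -2.40065156e-01,  2.84000478e-02])) 30.1917
```

View pics/w7c.png

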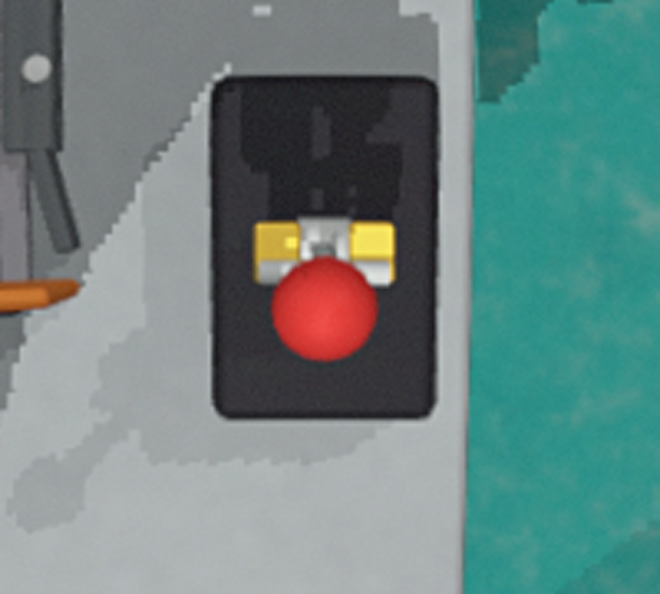

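The ball slipped while on the gate: lean is about -0.13 rad, and the 14.5 mm grip width shows the pads held it too high. I regrip 5 mm lower and finish the swing, checking the width.

Run:
```python
from h import *
import pickle
d=np.load("dock.npy")
def B(a,r,dz=0): return [*body(d,[(r*np.sin(a),-113,38+r*np.cos(a)-23.7+dz)])[0]]
def rep(s): o=get_obs(); print(s,round(o["t"],2),o["tcp_pos"].round(1),o["wrist_force"].round(1),round(o["grip_width"],1),round(o["grip_force"],1)); return o
goto(B(-.13,68.5,45),[180,0,d[2]]); move_l(B(-.13,68.5),speed=80); wait(.2); rep("at ball")
grip(5,60); wait(.1); o=rep("grip")
if o["grip_width"]<15.3: raise SystemExit
move_l(B(-.13,71),speed=30); rep("pulled")
for a in (0,.11,.22,.33,.44):
    move_l(B(a,71),speed=60); o=rep(a)
    if o["grip_width"]<13: raise SystemExit
move_l(B(.43,62.5),speed=40); wait(.2); rep("down")
grip(40); rep("open")
move_l(B(.42,62,90),speed=150)
goto(body(d,[(-60,-113,190)])[0].tolist(),[180,0,d[2]]); wait(.2)
o=get_obs(); im,ps=snap("pics/w8.png"); rep("end")
print([x["extent"] for x in spot_in("bat_ball","wrist")])
for a in (-.13,.2,.42): print(a,proj(body(d,[(62*np.sin(a),-113,38+62*np.cos(a)),(69*np.sin(a),-113,38+69*np.cos(a))]),ps).round(1).tolist())
```

```text
at ball 31.52 [ 596.3 -197.6   83. ] [-0.9  0.4  0.4] 39.8 0.0
grip 31.98 [ 596.2 -197.2   82.9] [ 1.3 -0.1  2.8] 14.7 58.7
```

Run:
```python
from h import *
d=np.load("dock.npy")
def B(a,r,dz=0): return [*body(d,[(r*np.sin(a),-113,38+r*np.cos(a)-23.7+dz)])[0]]
def rep(s): o=get_obs(); print(s,round(o["t"],2),o["tcp_pos"].round(1),o["wrist_force"].round(1),round(o["grip_width"],1),round(o["grip_force"],1)); return o
grip(5,90); rep("grip")
move_l(B(-.13,70.5),speed=30); rep("pulled")
for a in (-.03,.06,.15,.24,.33,.43):
    move_l(B(a,70.5),speed=50); o=rep(a)
    if o["grip_width"]<12: raise SystemExit
move_l(B(.43,62.5),speed=40); wait(.2); rep("down")
grip(40); rep("open")
move_l(B(.42,62,90),speed=150)
goto(body(d,[(-60,-113,190)])[0].tolist(),[180,0,d[2]]); wait(.2)
im,ps=snap("pics/w8.png"); rep("end")
print([x["extent"] for x in spot_in("bat_ball","wrist")])
for a in (-.13,.2,.42): print(a,proj(body(d,[(62*np.sin(a),-113,38+62*np.cos(a)),(69*np.sin(a),-113,38+69*np.cos(a))]),ps).round(1).tolist())
```

```text
grip 32.19 [ 596.1 -197.2   82.9] [-0.   3.4  5. ] 13.8 87.9
pulled 32.44 [ 594.7 -197.1   83. ] [ 1.8  0.9 -3.6] 13.4 87.9
-0.03 32.73 [ 601.1 -197.1   83.4] [-1.4 -0.4 -3.3] 13.6 87.7
0.06 33.01 [ 606.9 -197.    83.4] [-5.1  0.  -4. ] 13.5 87.7
0.15 33.28 [ 615.  -197.    83.5] [-2.  -0.5 -5.3] 13.8 88.0
0.24 33.56 [ 621.3 -197.4   82.6] [-2.4 -0.2 -5.5] 14.2 87.7
0.33 33.83 [ 630.6 -198.    83.5] [ 0.2  0.1 -0.1] 4.8 0.1
```

Run:
```python
from h import *
d=np.load("dock.npy")
move_l((get_obs()["tcp_pos"]+[0,0,70]).tolist(),speed=150); grip(40)
goto(body(d,[(-60,-113,190)])[0].tolist(),[180,0,d[2]]); wait(.2)
im,ps=snap("pics/w8.png"); print(get_obs()["t"])
print([x["extent"] for x in spot_in("bat_ball","wrist")])
hsv=cv2.cvtColor(im,cv2.COLOR_RGB2HSV); m=((hsv[...,0]<6)|(hsv[...,0]>174))&(hsv[...,1]>170)&(hsv[...,2]>90)
n,_,st,c=cv2.connectedComponentsWithStats(m.astype(np.uint8))
for i in range(1,n):
    if st[i,4]>300: print(st[i],c[i]); toggle(c[i][None],ps,d)
cv2.imwrite("pics/w8c.png",cv2.resize(im[40:240,200:440,::-1],None,fx=3,fy=3,interpolation=cv2.INTER_CUBIC))
```

```text
35.6083
[[321.0, 160.8, 37.7, 28.6], [186.4, 105.6, 119.7, 156.4]]
[306 146  27  30 648] [319.1867284  160.47530864]
r 62 lean [0.045] res [1.1 0. ]
r 65 lean [0.047] res [1.1 0. ]
r 69 lean [0.049] res [1.1 0. ]
```

View pics/w8c.png

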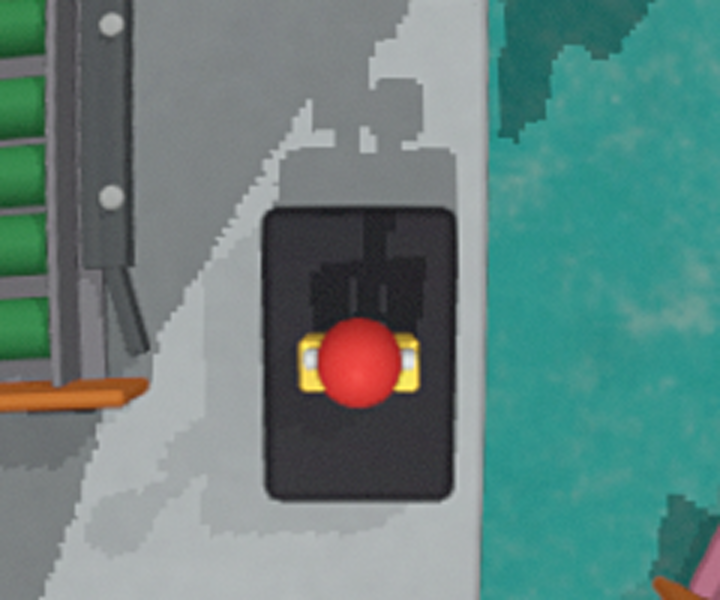

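The pin sits on top of the gate at lean +0.05. The bat is already out, so I push the ball on over with the closed fingers, guarded by force, and the spring seats it.

Run:
```python
from h import *
d=np.load("dock.npy")
W=lambda x,z:[*body(d,[(x,-113,z)])[0]]
def rep(s): o=get_obs(); print(s,round(o["t"],2),o["tcp_pos"].round(1),o["wrist_force"].round(1)); return o
grip(0); goto(W(-42,130),[180,0,d[2]]); move_l(W(-42,88),speed=120); rep("start")
for x in np.arange(-24,16,3.):
    move_l(W(x,88),speed=50); o=rep(x)
    if o["wrist_force"][0]<-9: break
move_l(W(-35,88),speed=120); move_l(W(-35,150),speed=200)
goto(W(-60,190),[180,0,d[2]]); wait(.2)
im,ps=snap("pics/w9.png"); print(get_obs()["t"])
hsv=cv2.cvtColor(im,cv2.COLOR_RGB2HSV); m=((hsv[...,0]<6)|(hsv[...,0]>174))&(hsv[...,1]>170)&(hsv[...,2]>90)
n,_,st,c=cv2.connectedComponentsWithStats(m.astype(np.uint8))
for i in range(1,n):
    if st[i,4]>300: print(st[i],c[i]); toggle(c[i][None],ps,d)
print("panel exp",proj(body(d,[(-12,-52,48),(-12,0,48)]),ps).round(1).tolist())
cv2.imwrite("pics/w9c.png",cv2.resize(im[20:260,140:440,::-1],None,fx=2.5,fy=2.5,interpolation=cv2.INTER_CUBIC))
```

```text
start 36.98 [ 563.  -197.5   89. ] [ 0.5 -0.3  0.6]
-24.0 37.49 [ 580.9 -197.2   88.1] [ 1.1  0.  -0.3]
-21.0 37.74 [ 583.5 -197.2   87.9] [0.3 0.6 0.1]
-18.0 37.99 [ 586.7 -197.3   88.1] [-0.5  0.1  0.4]
-15.0 38.24 [ 589.7 -197.3   88. ] [-0.1  0.3  0.2]
-12.0 38.49 [ 592.7 -197.3   88. ] [-0.  -0.1  0.2]
-9.0 38.74 [ 595.9 -197.3   88.1] [-0.5 -0.6 -0.5]
-6.0 38.99 [ 598.9 -197.3   88.1] [-0.4 -0.7 -0.1]
-3.0 39.24 [ 601.8 -197.3   88.1] [-0.1 -0.2  0.3]
0.0 39.49 [ 604.8 -197.3   88.1] [-0.7  0.6  0.5]
3.0 39.74 [ 607.7 -197.3   88. ] [-0.1 -0.1 -1. ]
6.0 39.99 [ 609.3 -197.2   87.6] [-4.7 -1.   1.2]
9.0 40.24 [ 610.2 -197.1   87.3] [-9.9 -0.9  4.8]
41.775
[307 109  28  28 627] [320.32854864 122.56140351]
r 62 lean [0.414] res [ 0.9 -0. ]
r 65 lean [0.392] res [ 0.9 -0. ]
r 69 lean [0.367] res [ 1. -0.]
panel exp [[241.8, 173.2], [179.2, 175.8]]
```

View pics/w9c.png

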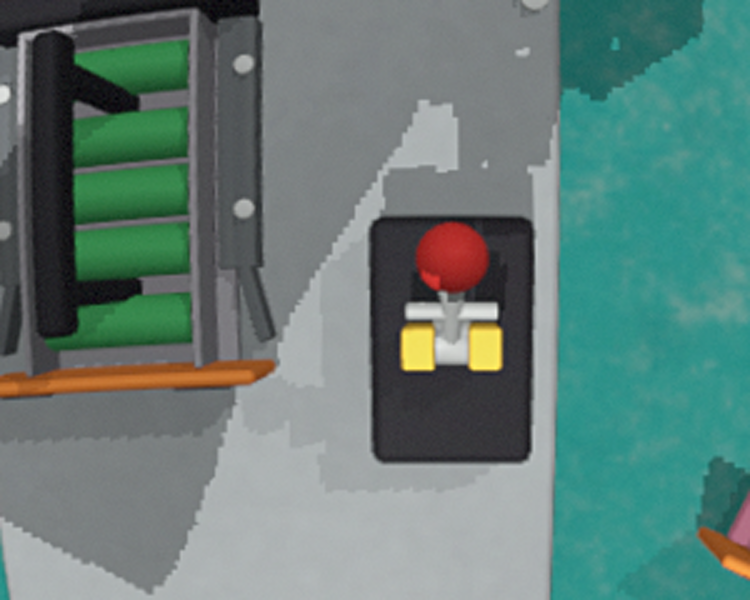

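The toggle leans 0.41 rad to the on side (ball at about (320,123)), with the pin past the gate and seated. The panel edge is at row 174 against 173 expected, so the tray is still home.

```bash
python3 -c "
from station import *
print(sign_off())"
```

```text
the job is handed in; nothing more can be done
None
```

I turned the grey tray end for end, slid it nose first against the back stop, then flipped the toggle to on and it is seated in its lock; the ball slipped from the grip twice, so closed fingers pushed it the rest of the way over the gate, and the job is handed in without a verdict shown.

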